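Turn a lidded parts case over in the turnover fork and stack it lid down

TASK

Swing the turnover fork by its red bar all the way over to the other side, so that the lidded parts case in it is turned upside down with base and lid kept together. Then draw the case out of the fork and set it down gently, still lid down, squarely on top of the blue case that already lies lid down on the bench; do not shift that one or the orange case.

Things in the scene. Friction and masses are not known exactly. Their poses are not given: they have to be found in the camera images.
- fork (a joint): angle of the turnover fork on its stiff hinge, rad: 0 lying flat on one side (start), pi lying flat on the other side, fully over. It stays where it is left; moving the bar takes about 2 to 4 N
- hinge (a point): middle of the hinge axis of the turnover stand, 42 mm above the bench. Its x axis is the hinge axis (level, pointing away from the open end of the fork). The stand is screwed down; its grey foot is 70 x 210 x 8 mm. At angle a the bar is 135 mm from the axis, cos(a) to this frame's +y and sin(a) up
- bar (a point): middle of the red round bar, 12 mm thick, parallel to the hinge axis; 48 mm of it is free between two arms, and 44 mm of air lies between it and the fork. The fork itself: two translucent plates 60 mm long and 62 mm wide with a 25 mm gap, aluminium side walls (outer faces 60 mm apart), closed at the end to hinge +x, open at the end to hinge -x; its centre is 55 mm from the axis. The frame turns with the fork
- case (a point): centre (half-way up) of the lidded case that starts in the fork: closed size 100 (x) x 50 (y) x 22 (z) mm, 70 to 100 g; this frame is fixed to the blue base, z pointing from base to lid (up at the start). 42 mm of its length stick out of the fork at its -x end and can be gripped across the 50 mm width; it must be drawn 65 mm along the hinge's -x to be clear of the fork. After the turn it lies on the fork's lower plate with its centre about 40 mm above the bench
- case_lid (a point): the same centre, fixed to the white lid (coincides with case while the case is shut). The lid is a loose cap, 100 x 50 mm, its skirt covering the upper 13 mm of the case; the base is 93 x 43 mm and 20 mm high, so upside down it sits in the lid
- stack_case (a point): centre (half-way up) of the shut case with BLUE base that lies lid down on the bench, 100 (x) x 50 (y) x 22 (z) mm, 200 g, loose: the case is to be stacked on it, long sides parallel (either way round); x along its length
- other_case (a point): centre of a like case with ORANGE base, lid down on the bench, loose: leave it alone
Things that resemble listed ones, but are neither listed nor needed, are in the scene too. Leave any pink or turquoise look-alike of the part that bears case_lid alone.

How it is judged:
On the way:
1. the fork is fully over and the case in it lies lid down (value of joint fork above 2.97 rad and angle between each of case, case_lid's own z axis and vertical above 2.95 rad), for 0.2 s.
At the end, for the whole second after the job is handed in: The case lies at rest, shut and lid down, on the blue lid-down case: centres within 15 mm seen from above, long sides parallel within 11 degrees, level within 10 degrees (horizontal distance between case and stack_case below 0.015 m and height (world z) of case between 0.028 and 0.038 m and angle between the x axis of case and the x axis of stack_case, either way round below 0.2 rad and angle between each of case, case_lid's own z axis and vertical above 2.97 rad and distance between case and case_lid below 0.008 m and linear speed of base below 0.02 m/s); the robot touches nothing.
It fails at once if the lid comes off the case (distance between case and case_lid above 0.015 m).
It fails at once if the blue case on the bench is shifted by more than 20 mm (distance of stack_case from where it was at the start of the episode above 0.02 m).
It fails at once if the orange case is shifted by more than 20 mm (distance of other_case from where it was at the start of the episode above 0.02 m).
It fails at once if the case is dropped or slammed on the blue case (over 40 N) (contact force between lid and stack above 40 N).
It also fails if it takes over 59 s, if anything falls off the work surface, if the arm or the gripper's body presses on something with over 40 N, if the wrist force passes 120 N, or if a joint passes its speed limit or range.

ROBOT

A 7-joint arm with a two-finger parallel gripper is mounted at the origin on a cart in front of the work surface, level with it; the furniture and walls round the work are solid. World frame = base frame: x ahead of the robot, y to its left, z up, the work surface at z = 0. Lengths are in m, angles in rad, forces in N, time in s.
With the tool pointing down it reaches from about 0.35 to 0.9 m from the base axis. Payload 8.1 kg.
Tool frame: the origin (TCP) lies at the very end of the fingers, on their centre line; the grasp point (between the pads) lies 19 mm behind it; z points along the fingers, y is the direction in which the jaws open and shut (so a half turn about z gives the same grasp; the last joint's range is limited). The gripper opens to 92 mm and grips with 3 to 60 N. Pads are 19 mm wide; open, the fingers measure 130 mm over their backs; the gripper's body (75 mm by 190 mm) begins 47 mm behind the grasp point.
Start: joints at [1.017, 0.434, 0.025, 1.573, -0.012, 1.134, -0.075], TCP at [0.272, -0.563, 0.227] pointing down, gripper open.
Joint ranges: [-2.62, 2.62], [-0.44, 2.09], [-1.27, 1.32], [0.08, 2.57], [-1.32, 4.46], [0.12, 2], [-2.74, 2.74]. Speed limits (rad/s): [2.22, 2.22, 3.01, 3.01, 3.14, 3.14, 3.14].

INTERFACE

Orientations are given as a unit quaternion [x, y, z, w].
In Python, from station import r gives the robot as it stands.
- The arm moves only by the tool step_arm, never from a script. Its argument "targets" is a list of rows, each a list of 2 entries, a list of its own where there are three numbers: the shift along the tool's x, y, z in m, then the turn about the tool's z in rad. A call has exactly 10 rows; each row shifts and turns the commanded pose from where the row before left it, along the tool's axes as they then stand; what a row does not reach is not made up. A row lasts 1/10 s, in which the tool goes at most 50 mm and 8.59 degrees, less where a joint would pass 70% of its speed; a pose out of reach is approached as far as the arm can. A call with a gripper value outside its range is refused whole. "hand" is the opening in per cent of the stroke, from 0 (shut) to 100 (fully open), set as the call begins (left out, the last holds). The fingers move at their own pace and stop on an object; "grip_force" is the grip in N (left out, the last holds). Time passes only in rows, so rows that do not move let the fingers close, or fill a call up. It gives the time, the measured TCP pose, the force and the opening at its end, in the units of the state.
- r.get_state(): the state, without advancing time (a new reading comes with each control period).
- r.capture(name): name is "scene" or "top" or "wrist"; returns a dict with "image" (400x640x3 uint8, red, green, blue), "z_map" (400x640 float32, m along the optical axis (not along the pixel's ray), 0 where there is no reading), "mtx" (3x3 intrinsics, pixels), "k1" (the pictures are not rectified: a ray, as slopes to the right and down, at radius r is drawn at 1 + k1 r^2 times it, then the intrinsics apply), "world_from_camera" (4x4, takes a point from camera to world coordinates); the wrist camera has in their place "tool_from_camera" (4x4, takes a point from camera to tool coordinates, whose origin is the TCP and whose axes are the flange's). Camera axes: x right, y down, z forward; pixel columns grow to the right and rows downward; lengths in m; the calibration is good to about 2 mm. A picture is of the moment at which its call begins: read the wrist's pose just before it.
- r.job_done(): hands the job in, once; it reports no verdict.
The state is a dict: "time": time; "q": joint angles; "qd": joint speeds; "joint_efforts": joint torques, N m; "ee_pos": TCP position; "orientation": TCP orientation; "force": force on the tool from outside, world axes, zero at the start; "moment": the same for the moment, N m; "finger_gap": finger opening in m.
Only numpy, scipy, OpenCV 4.12 (cv2) and the standard library are available. Lean on these libraries where they do the work, as an engineer would, in place of code of your own. Each camera call takes 0.05 s, during which the arm holds its last target.

## Working session

There is one attempt and no reset: what is moved stays moved. The work goes in short steps, Python scripts to look and compute and a tool call to move; the robot and the scene stay as the last step left them, time stands still between calls to the robot, and variables do not carry over. Pictures are saved under pics/ and viewed, and the job is handed in when it is done.

Besides the shell and the picture viewer there is one more tool, called after "Emit:" as name([rows], argument=value, ...), one row to a line, values as JSON. step_arm: Moves the arm, as the interface text tells. Its arguments: {"type":"object","properties":{"targets":{"type":"array"},"hand":{"type":"number"},"grip_force":{"type":"number"}},"required":["targets"]}

```bash
ls; mkdir -p pics
cat > h.py <<'E'
import numpy as np, cv2, pickle
from station import r
def cap(n,f):
    c=r.capture(n); pickle.dump(c,open(f'pics/{f}.pkl','wb')); cv2.imwrite(f'pics/{f}.png',c['image'][:,:,::-1]); return c
def load(f): return pickle.load(open(f'pics/{f}.pkl','rb'))
def pts(c,T=None):
    K=c['mtx'];k=c['k1'];H,W=c['z_map'].shape
    u,v=np.meshgrid(np.arange(W),np.arange(H))
    p=cv2.undistortPoints(np.stack([u,v],-1).reshape(-1,1,2).astype(float),K,np.array([k,0,0,0.])).reshape(H,W,2)
    z=c['z_map']; P=np.dstack([p[...,0]*z,p[...,1]*z,z])
    T=c['world_from_camera'] if T is None else T
    return P@T[:3,:3].T+T[:3,3]
E
python3 - <<'E'
from h import *
for n in ['scene','top','wrist']: cap(n,n+'0')
s=r.get_state(); print(s)
E
```

```text
pics
{'time': 0.15, 'q': array([ 1.01739571,  0.43508995,  0.02497677,  1.57385662, -0.0116051 ,
        1.13399738, -0.07509205]), 'qd': array([-0.00044391, -0.00193973,  0.00144826, -0.00330254, -0.00154135,
        0.0004728 , -0.00033304]), 'joint_efforts': array([ 1.25706480e-03, -6.68266940e+01,  9.85760316e-01, -3.14694786e+01,
       -6.05608779e-02,  3.93817713e-02,  9.03997943e-05]), 'ee_pos': array([ 0.27209963, -0.56224464,  0.22612066]), 'orientation': array([ 9.74711796e-01,  2.23464876e-01, -1.86640305e-04, -5.73516163e-04]), 'force': array([-0.35534766, -0.14005208, -0.21682739]), 'moment': array([-0.00589883, -0.01193098,  0.02575671]), 'finger_gap': 0.09189963876420798}
```

View pics/scene0.png

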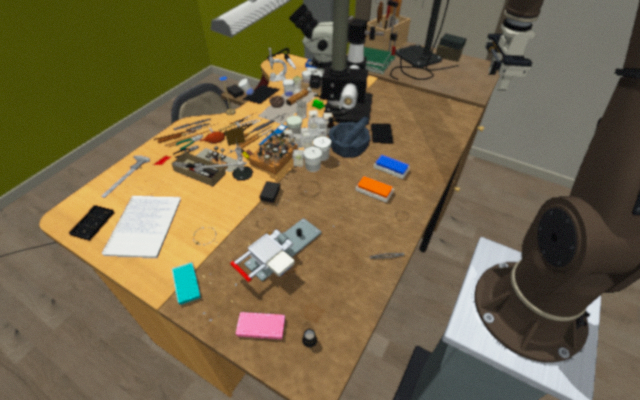

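View pics/top0.png

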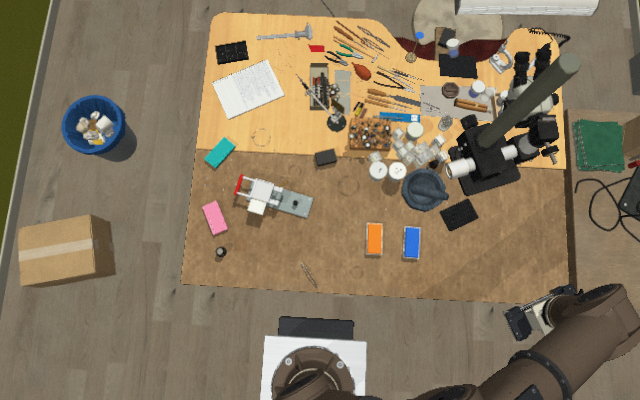

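View pics/wrist0.png

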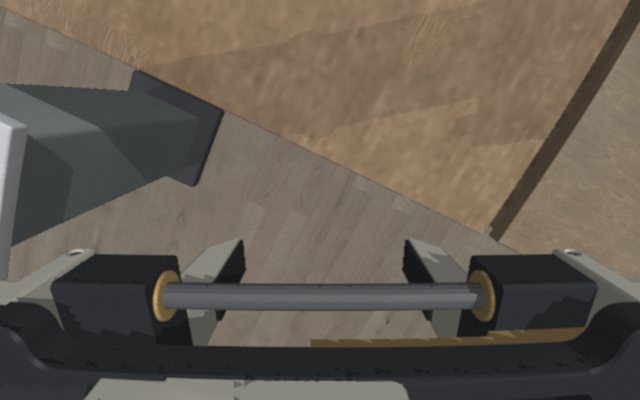

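Run:
```python
from h import *
c=load('top0');P=pts(c);im=c['image'][:,:,::-1]
print(c['mtx'],c['k1'],c['world_from_camera'])
cv2.imwrite('pics/topA.png',cv2.resize(im[165:265,225:435],None,fx=3.8,fy=3.8,interpolation=cv2.INTER_CUBIC))
c2=load('scene0');i2=c2['image'][:,:,::-1]
cv2.imwrite('pics/sceneA.png',cv2.resize(i2[205:295,220:330],None,fx=6,fy=6,interpolation=cv2.INTER_CUBIC))
for n,(u,v) in dict(fork=(263,188),lid=(256,208),bar=(238,188),footR=(305,205),orange=(374,239),blue=(412,243),bench=(330,230),pinkl=(214,218)).items(): print(n,P[v,u].round(3))
```

```text
[[473.56658978   0.         314.10730921]
 [  0.         473.56658978 193.9550395 ]
 [  0.           0.           1.        ]] -0.047083734557149606 [[ 0.05680417 -0.97732634  0.20397675  0.28712867]
 [-0.99836828 -0.05441072  0.01732769  0.00256125]
 [-0.00583629 -0.20462821 -0.97882237  1.5221775 ]
 [ 0.          0.          0.          1.        ]]
fork [0.602 0.191 0.061]
lid [0.537 0.208 0.06 ]
bar [0.601 0.273 0.045]
footR [0.564 0.057 0.008]
orange [ 0.465 -0.17   0.018]
blue [ 0.459 -0.291  0.019]
bench [ 0.489 -0.029 -0.007]
pinkl [0.504 0.348 0.013]
```

View pics/topA.png

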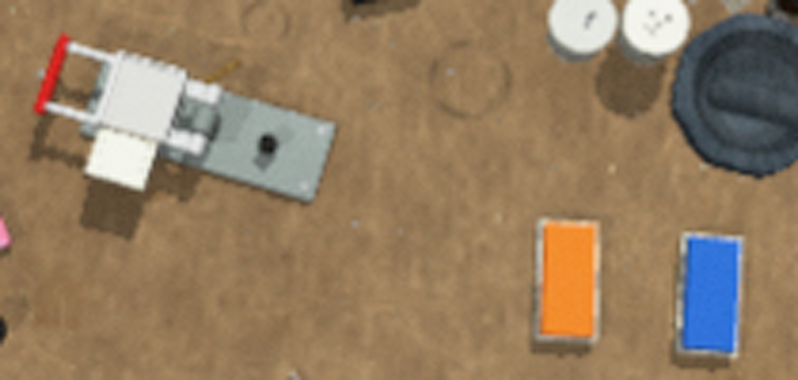

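View pics/sceneA.png

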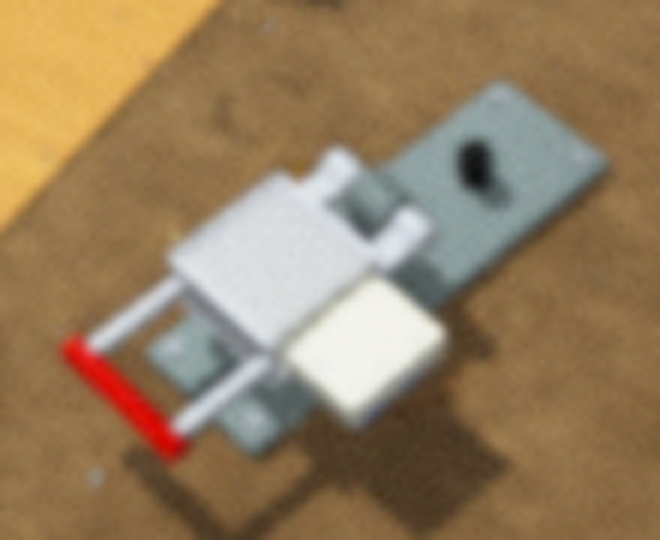

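Emit:
step_arm([
  [[0, 0, -0.015], 0.14],
  [[0, 0, -0.015], 0.14],
  [[0, 0, -0.015], 0.14],
  [[0, 0, -0.015], 0.14],
  [[0, 0, -0.015], 0.14],
  [[0.003, -0.04, 0], 0],
  [[0.003, -0.045, 0], 0],
  [[0.003, -0.045, 0], 0],
  [[0.003, -0.045, 0], 0],
  [[0.003, -0.045, 0], 0],
])

```text
time: 1.15
ee_pos: [0.3413, -0.3512, 0.3016]
orientation: [0.992, -0.124, -0.0, -0.0]
force: [0.2, 0.2, 0.0]
finger_gap: 0.0917
```

Emit:
step_arm([
  [[0.003, -0.045, 0], 0],
  [[0.003, -0.045, 0], 0],
  [[0.003, -0.045, 0], 0],
  [[0.003, -0.045, 0], 0],
  [[0.003, -0.045, 0], 0],
  [[0.003, -0.045, 0], 0],
  [[0.003, -0.045, 0], 0],
  [[0.003, -0.045, 0], 0],
  [[0.003, -0.045, 0], 0],
  [[0.003, -0.045, 0], 0],
])

```text
time: 2.15
ee_pos: [0.4813, 0.0773, 0.3017]
orientation: [0.992, -0.124, 0.0, 0.0]
force: [0.8, -0.8, 0.5]
finger_gap: 0.0917
```

Run:
```python
from h import *
s=r.get_state(); print(s['time'],s['ee_pos'],s['orientation'],s['q'].round(2))
c=cap('wrist','w1'); c['ee']=s['ee_pos'];c['or']=s['orientation'];pickle.dump(c,open('pics/w1.pkl','wb'))
print(c['tool_from_camera'])
```

```text
2.15 [0.48133266 0.07730361 0.30173054] [ 9.92223272e-01 -1.24470775e-01  6.36193496e-05  3.80965468e-05] [ 0.01  0.18 -0.33  1.76  0.06  1.22 -2.15]
[[-2.87731119e-04 -9.53866543e-01 -3.00230802e-01  8.01702505e-02]
 [ 9.99999625e-01 -2.90641092e-05 -8.66026164e-04 -6.06123625e-04]
 [ 8.17347443e-04 -3.00230939e-01  9.53866194e-01 -1.57936704e-01]
 [ 0.00000000e+00  0.00000000e+00  0.00000000e+00  1.00000000e+00]]
```

View pics/w1.png

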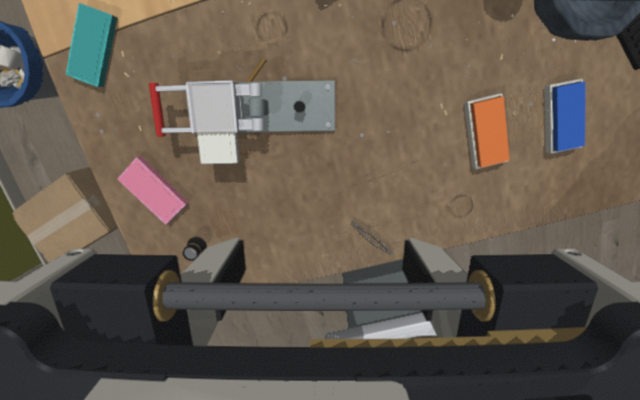

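```bash
cat >> h.py <<'E'
from scipy.spatial.transform import Rotation as R
def wT(c):
    T=np.eye(4);T[:3,:3]=R.from_quat(c['or']).as_matrix();T[:3,3]=c['ee'];return T@c['tool_from_camera']
def wcap(f):
    s=r.get_state();c=r.capture('wrist');c['ee']=s['ee_pos'];c['or']=s['orientation']
    pickle.dump(c,open(f'pics/{f}.pkl','wb'));cv2.imwrite(f'pics/{f}.png',c['image'][:,:,::-1]);return c
E
cat > seg.py <<'E'
from h import *
def rect(c,P,m,name,zmin=None):
    n,l,st,_=cv2.connectedComponentsWithStats(m.astype(np.uint8))
    i=1+np.argmax(st[1:,4]); mm=l==i
    p=P[mm]; p=p[p[:,2]>-0.05]
    z=np.median(p[:,2]); q=p[:,:2]
    (cx,cy),(w,h),a=cv2.minAreaRect((q*1000).astype(np.float32))
    print(name,'px',st[i].tolist(),'z',z.round(4),'ctr',np.round([cx,cy],1),'wh',np.round([w,h],1),'ang',round(a,1),'mean',(q.mean(0)*1000).round(1))
    return mm
E
python3 - <<'E'
from seg import *
c=load('w1');P=pts(c,wT(c));hsv=cv2.cvtColor(c['image'],cv2.COLOR_RGB2HSV)
H,S,V=[hsv[...,i].astype(int) for i in range(3)]
W=np.zeros(H.shape,bool)
def box(x0,y0,x1,y1):
    b=W.copy();b[y0:y1,x0:x1]=1;return b
rect(c,P,box(530,70,600,160)&(H>100)&(H<125)&(S>150),'blue')
rect(c,P,box(455,85,525,180)&(H<15)&(S>170)&(V>150),'orange')
rect(c,P,box(140,75,170,145)&((H<8)|(H>172))&(S>170),'bar')
rect(c,P,box(190,130,245,172)&(V>190)&(S<60),'lid')
rect(c,P,box(255,70,345,140)&(V>80)&(S<60)&(P[...,2]<.013)&(P[...,2]>-.01),'foot')
rect(c,P,box(255,60,345,140)&(H>75)&(S>10)&(S<80)&(P[...,2]<.02),'foot2')
for n,(u,v) in dict(bl=(568,115),wht=(549,130),plate=(210,105),lug=(247,92),bench=(400,170),arm=(175,90),tip=(225,160)).items():print(n,P[v,u].round(4),hsv[v,u])
cv2.imwrite('pics/w1a.png',cv2.resize(c['image'][60:200,130:345,::-1],None,fx=3.7,fy=3.7,interpolation=cv2.INTER_CUBIC))
cv2.imwrite('pics/w1b.png',cv2.resize(c['image'][60:190,450:610,::-1],None,fx=4,fy=4,interpolation=cv2.INTER_CUBIC))
E
```

```text
blue px [553, 83, 32, 68, 1919] z 0.0216 ctr [ 486.  -123.9] wh [380.9  94.1] ang 82.0 mean [ 465.1 -283.7]
orange px [474, 98, 34, 67, 1764] z 0.0218 ctr [488.7 -64.1] wh [266.4  93.2] ang 79.3 mean [ 470.9 -166. ]
bar px [150, 83, 14, 53, 342] z 0.0473 ctr [613.9 274.4] wh [ 9.5 67.3] ang 76.4 mean [614.1 274. ]
lid px [198, 134, 38, 29, 991] z 0.0518 ctr [541.2 148. ] wh [177.9  44. ] ang 87.4 mean [544.1 209.8]
foot px [255, 76, 81, 57, 3670] z 0.0079 ctr [573.4  97.6] wh [116.8  78.3] ang 75.6 mean [570.4  91.9]
foot2 px [255, 81, 80, 51, 3351] z 0.008 ctr [571.   97.8] wh [112.1  68. ] ang 76.4 mean [570.3  92.4]
bl [ 0.4668 -0.2834  0.0215] [110 174 171]
wht [ 0.4492 -0.2605  0.0114] [ 30  14 109]
plate [0.5989 0.1978 0.0585] [ 30   1 187]
lug [0.6029 0.1497 0.0459] [107   9 198]
bench [ 0.4409 -0.0327  0.0008] [ 16  81 133]
arm [0.63   0.24   0.0475] [  0   4 144]
tip [0.5264 0.2054 0.0507] [ 38   9 216]
```

View pics/w1a.png

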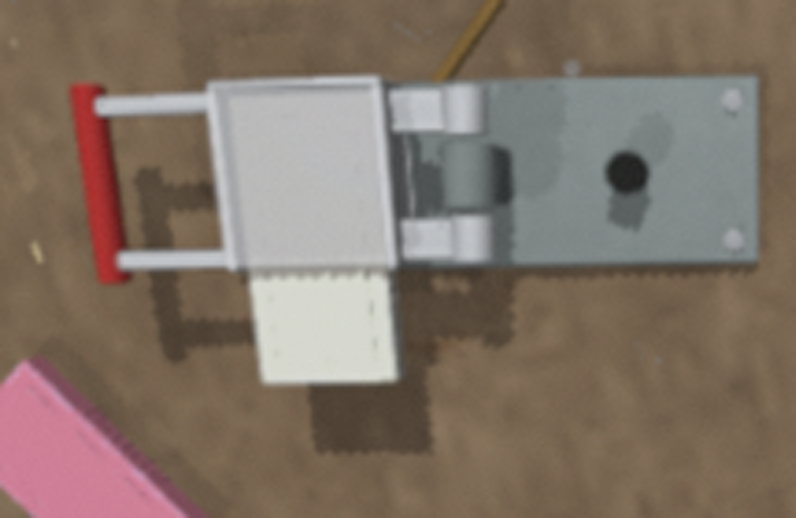

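View pics/w1b.png

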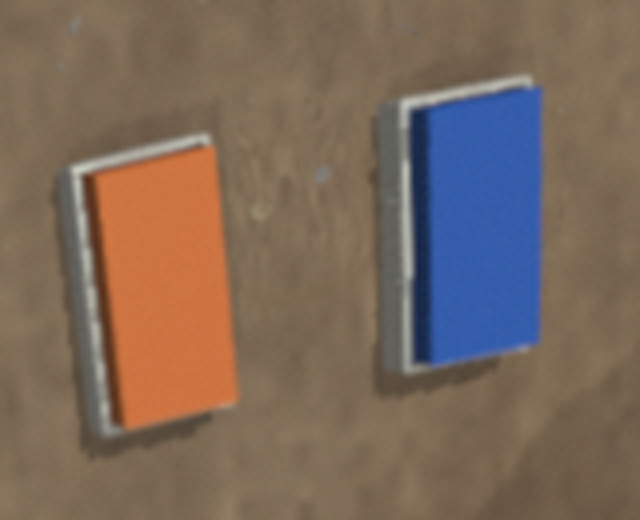

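Emit:
step_arm([
  [[0.016, -0.045, 0.02], 0],
  [[0.016, -0.045, 0.02], 0],
  [[0.016, -0.045, 0.02], 0],
  [[0.016, -0.045, 0.02], 0],
  [[0.016, -0.043, 0.02], 0],
  [[0, 0, 0.025], -0.012],
  [[0, 0, 0.025], 0],
  [[0, 0, 0.025], 0],
  [[0, 0, 0.015], 0],
  [[0, 0, 0], 0],
], hand=40, grip_force=15)

```text
time: 3.2
ee_pos: [0.6087, 0.2654, 0.1121]
orientation: [0.993, -0.118, -0.002, 0.001]
force: [0.3, 0.2, 0.4]
finger_gap: 0.037
```

Run:
```python
from seg import *
c=wcap('w2');P=pts(c,wT(c));hsv=cv2.cvtColor(c['image'],cv2.COLOR_RGB2HSV)
H,S,V=[hsv[...,i].astype(int) for i in range(3)]
m=((H<8)|(H>172))&(S>150)&(P[...,2]>.02)&(P[...,2]<.06)
rect(c,P,m,'bar');print(c['ee'],c['or'])
```

```text
bar px [303, 166, 15, 86, 1144] z 0.0471 ctr [614.4 275.5] wh [10.8 69.4] ang 76.3 mean [616.  275.2]
[0.60874344 0.26535199 0.11206413] [ 0.99296503 -0.11838739 -0.00178177  0.00130281]
```

View pics/w2.png

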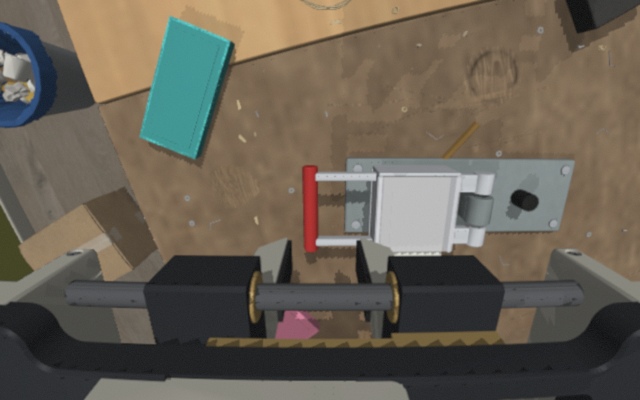

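Emit:
step_arm([
  [[0, 0, 0], 0],
  [[0.001, -0.003, 0.01], 0],
  [[0.001, -0.003, 0.01], 0],
  [[0.001, -0.003, 0.01], 0],
  [[0, -0.002, 0], 0],
  [[0, 0, 0], 0],
  [[0, 0, 0], 0],
  [[0, 0, 0], 0],
  [[0, 0, 0], 0],
  [[0, 0, 0], 0],
])

```text
time: 4.25
ee_pos: [0.6157, 0.2764, 0.0848]
orientation: [0.993, -0.118, 0.0, -0.0]
force: [0.3, 0.5, -0.7]
finger_gap: 0.0368
```

Run:
```python
from seg import *
c=wcap('w3');P=pts(c,wT(c));hsv=cv2.cvtColor(c['image'],cv2.COLOR_RGB2HSV)
H,S,V=[hsv[...,i].astype(int) for i in range(3)]
m=((H<8)|(H>172))&(S>150)&(P[...,2]>.02)&(P[...,2]<.06)
rect(c,P,m,'bar');print(c['ee'],c['or'])
```

```text
bar px [319, 179, 16, 96, 1416] z 0.0471 ctr [613.8 275.5] wh [10.9 70.6] ang 76.1 mean [616.6 275.3]
[0.61568369 0.27640542 0.08476146] [ 9.92963535e-01 -1.18420351e-01  1.88284249e-04 -6.05880092e-05]
```

View pics/w3.png

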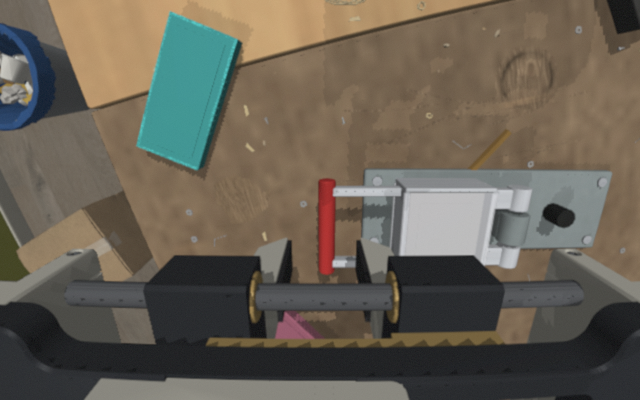

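Emit:
step_arm([
  [[0, 0, 0.012], 0],
  [[0, 0, 0.014], 0],
  [[0, 0, 0.014], 0],
  [[0, 0, 0.012], 0],
  [[0, 0, 0.01], 0],
  [[0, 0, 0], 0],
  [[0, 0, 0], 0],
  [[0, 0, 0], 0],
  [[0, 0, 0], 0],
  [[0, 0, 0], 0],
])

```text
time: 5.3
ee_pos: [0.6159, 0.2766, 0.0231]
orientation: [0.993, -0.118, 0.0, -0.0]
force: [0.2, -0.1, -0.2]
finger_gap: 0.0367
```

Emit:
step_arm([
  [[0, 0, 0], 0],
  [[0, 0, 0], 0],
  [[0, 0, 0], 0],
  [[0, 0, 0], 0],
  [[0, 0, 0], 0],
  [[0, 0, 0], 0],
  [[0, 0, 0], 0],
  [[0, 0, 0], 0],
  [[0, 0, 0], 0],
  [[0, 0, 0], 0],
], hand=0, grip_force=15)

```text
time: 6.3
ee_pos: [0.6152, 0.2746, 0.0224]
orientation: [0.993, -0.119, -0.0, 0.001]
force: [-2.0, -4.8, 3.8]
finger_gap: 0.0115
```

Run:
```python
import numpy as np
a=np.linspace(0,np.pi,41)
# smooth start/end; tool y=-hinge y, tool z down. radius .135
y=-.135*np.cos(a); z=-.135*np.sin(a)
for i in range(40): print(i+1,round(y[i+1]-y[i],4),round(z[i+1]-z[i],4))
from station import r
s=r.get_state();print(s['ee_pos'],s['force'],s['q'].round(2))
```

```text
1 0.0004 -0.0106
2 0.0012 -0.0105
3 0.0021 -0.0104
4 0.0029 -0.0102
5 0.0037 -0.0099
6 0.0044 -0.0096
7 0.0052 -0.0092
8 0.0059 -0.0088
9 0.0066 -0.0083
10 0.0072 -0.0078
11 0.0078 -0.0072
12 0.0083 -0.0066
13 0.0088 -0.0059
14 0.0092 -0.0052
15 0.0096 -0.0044
16 0.0099 -0.0037
17 0.0102 -0.0029
18 0.0104 -0.0021
19 0.0105 -0.0012
20 0.0106 -0.0004
21 0.0106 0.0004
22 0.0105 0.0012
23 0.0104 0.0021
24 0.0102 0.0029
25 0.0099 0.0037
26 0.0096 0.0044
27 0.0092 0.0052
28 0.0088 0.0059
29 0.0083 0.0066
30 0.0078 0.0072
31 0.0072 0.0078
32 0.0066 0.0083
33 0.0059 0.0088
34 0.0052 0.0092
35 0.0044 0.0096
36 0.0037 0.0099
37 0.0029 0.0102
38 0.0021 0.0104
39 0.0012 0.0105
40 0.0004 0.0106
[0.61517149 0.27458532 0.02235184] [-2.04191119 -4.8443543   3.79417406] [-0.31  0.74 -0.3   1.61  0.28  0.84 -2.53]
```

Emit:
step_arm([
  [[0, 0.001, -0.005], 0],
  [[0, 0.002, -0.0105], 0],
  [[0, 0.002, -0.0105], 0],
  [[0, 0.003, -0.0102], 0],
  [[0, 0.0037, -0.0099], 0],
  [[0, 0.0044, -0.0096], 0],
  [[0, 0.0052, -0.0092], 0],
  [[0, 0.0059, -0.0088], 0],
  [[0, 0.0066, -0.0083], 0],
  [[0, 0.0072, -0.0078], 0],
])

```text
time: 7.3
ee_pos: [0.6072, 0.2415, 0.1159]
orientation: [0.993, -0.117, 0.002, -0.004]
force: [3.6, 11.4, 6.0]
finger_gap: 0.0113
```

Run:
```python
import numpy as np
p=np.array([.0953,.0899]);a0=np.arctan2(p[1],p[0])
for k in range(1,32):
    a=min(a0+k*.0785,np.pi); rad=.131+min(k/6,1)*.005
    q=rad*np.array([np.cos(a),np.sin(a)]);d=np.round(q-p,4);p=p+d
    print(k,round(a,3),"[[0, %.4f, %.4f], 0],"%(-d[0],-d[1]),p.round(4))
```

```text
1 0.835 [[0, 0.0068, -0.0078], 0], [0.0885 0.0977]
2 0.913 [[0, 0.0074, -0.0073], 0], [0.0811 0.105 ]
3 0.992 [[0, 0.0080, -0.0067], 0], [0.0731 0.1117]
4 1.07 [[0, 0.0086, -0.0062], 0], [0.0645 0.1179]
5 1.149 [[0, 0.0091, -0.0054], 0], [0.0554 0.1233]
6 1.227 [[0, 0.0096, -0.0048], 0], [0.0458 0.1281]
7 1.306 [[0, 0.0102, -0.0032], 0], [0.0356 0.1313]
8 1.384 [[0, 0.0104, -0.0023], 0], [0.0252 0.1336]
9 1.463 [[0, 0.0105, -0.0016], 0], [0.0147 0.1352]
10 1.541 [[0, 0.0107, -0.0007], 0], [0.004  0.1359]
11 1.62 [[0, 0.0107, 0.0001], 0], [-0.0067  0.1358]
12 1.698 [[0, 0.0106, 0.0009], 0], [-0.0173  0.1349]
13 1.777 [[0, 0.0105, 0.0018], 0], [-0.0278  0.1331]
14 1.855 [[0, 0.0104, 0.0026], 0], [-0.0382  0.1305]
15 1.934 [[0, 0.0101, 0.0034], 0], [-0.0483  0.1271]
16 2.012 [[0, 0.0098, 0.0041], 0], [-0.0581  0.123 ]
17 2.091 [[0, 0.0095, 0.0050], 0], [-0.0676  0.118 ]
18 2.169 [[0, 0.0090, 0.0056], 0], [-0.0766  0.1124]
19 2.248 [[0, 0.0086, 0.0064], 0], [-0.0852  0.106 ]
20 2.326 [[0, 0.0080, 0.0070], 0], [-0.0932  0.099 ]
21 2.405 [[0, 0.0075, 0.0076], 0], [-0.1007  0.0914]
22 2.483 [[0, 0.0069, 0.0082], 0], [-0.1076  0.0832]
23 2.562 [[0, 0.0062, 0.0087], 0], [-0.1138  0.0745]
24 2.64 [[0, 0.0055, 0.0091], 0], [-0.1193  0.0654]
25 2.719 [[0, 0.0047, 0.0096], 0], [-0.124   0.0558]
26 2.797 [[0, 0.0040, 0.0099], 0], [-0.128   0.0459]
27 2.876 [[0, 0.0032, 0.0102], 0], [-0.1312  0.0357]
28 2.954 [[0, 0.0024, 0.0104], 0], [-0.1336  0.0253]
29 3.033 [[0, 0.0016, 0.0105], 0], [-0.1352  0.0148]
30 3.111 [[0, 0.0007, 0.0107], 0], [-0.1359  0.0041]
31 3.142 [[0, 0.0001, 0.0041], 0], [-0.136  0.   ]
```

Emit:
step_arm([
  [[0, 0.0068, -0.0078], 0],
  [[0, 0.0074, -0.0073], 0],
  [[0, 0.008, -0.0067], 0],
  [[0, 0.0086, -0.0062], 0],
  [[0, 0.0091, -0.0054], 0],
  [[0, 0.0096, -0.0048], 0],
  [[0, 0.0102, -0.0032], 0],
  [[0, 0.0104, -0.0023], 0],
  [[0, 0.0105, -0.0016], 0],
  [[0, 0.0107, -0.0007], 0],
])

```text
time: 8.3
ee_pos: [0.5848, 0.1491, 0.1606]
orientation: [0.993, -0.118, 0.001, -0.001]
force: [-0.3, 4.3, 3.8]
finger_gap: 0.0116
```

Emit:
step_arm([
  [[0, 0.0107, -0.0004], 0],
  [[0, 0.0106, 0.0006], 0],
  [[0, 0.0105, 0.0016], 0],
  [[0, 0.0104, 0.0026], 0],
  [[0, 0.0101, 0.0034], 0],
  [[0, 0.0098, 0.0041], 0],
  [[0, 0.0095, 0.005], 0],
  [[0, 0.009, 0.0056], 0],
  [[0, 0.0086, 0.0064], 0],
  [[0, 0.008, 0.007], 0],
])

```text
time: 9.3
ee_pos: [0.5612, 0.0526, 0.1217]
orientation: [0.993, -0.118, -0.0, 0.0]
force: [-0.2, 1.8, 0.7]
finger_gap: 0.0115
```

Run:
```python
from seg import *
c=cap('top','t2');cv2.imwrite('pics/t2a.png',cv2.resize(c['image'][150:260,200:440,::-1],None,fx=3.3,fy=3.3))
s=r.get_state();print(s['ee_pos'],s['force'],s['q'].round(2))
```

```text
[0.56070736 0.05113827 0.12040296] [ 2.428739    0.56526159 -6.72145767] [ 0.06  0.47 -0.34  1.83  0.2   0.87 -2.18]
```

View pics/t2a.png

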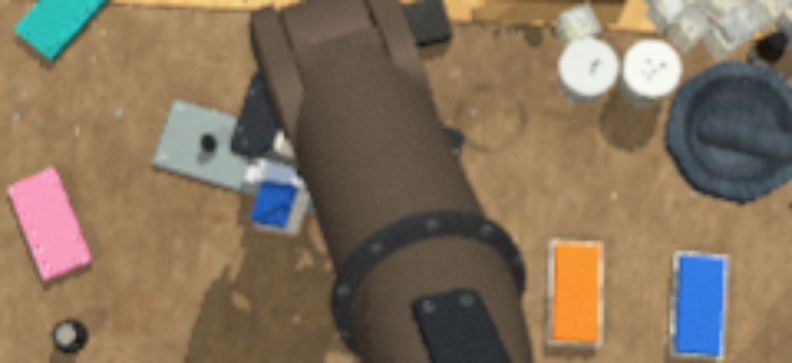

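Emit:
step_arm([
  [[0, 0.0072, 0.0076], 0],
  [[0, 0.0066, 0.0082], 0],
  [[0, 0.0059, 0.0087], 0],
  [[0, 0.0052, 0.0091], 0],
  [[0, 0.0047, 0.0096], 0],
  [[0, 0.004, 0.0099], 0],
  [[0, 0.0032, 0.0102], 0],
  [[0, 0.0024, 0.0104], 0],
  [[0, 0.0016, 0.0105], 0],
  [[0, 0.0007, 0.0105], 0],
])

```text
time: 10.35
ee_pos: [0.5515, 0.0123, 0.0266]
orientation: [0.993, -0.119, -0.0, 0.0]
force: [-3.0, -1.9, 1.1]
finger_gap: 0.0112
```

Emit:
step_arm([
  [[0, 0, 0.004], 0],
  [[0, 0, 0.0015], 0],
  [[0, 0, 0], 0],
  [[0, 0, 0], 0],
  [[0, 0, 0], 0],
  [[0, 0, 0], 0],
  [[0, 0, 0], 0],
  [[0, 0, 0], 0],
  [[0, 0, 0], 0],
  [[0, 0, 0], 0],
])

```text
time: 11.35
ee_pos: [0.5514, 0.0123, 0.022]
orientation: [0.993, -0.119, -0.0, 0.001]
force: [-3.0, -4.1, -2.4]
finger_gap: 0.0111
```

Emit:
step_arm([
  [[0, 0, 0], 0],
  [[0, 0, 0], 0],
  [[0, 0, 0], 0],
  [[0, 0, 0], 0],
  [[0, 0, 0], 0],
  [[0, 0, -0.005], 0],
  [[0, 0, -0.02], 0],
  [[0, 0, -0.03], 0],
  [[0, 0, -0.035], 0],
  [[0, 0, -0.035], 0],
], hand=40)

```text
time: 12.35
ee_pos: [0.5515, 0.0132, 0.1487]
orientation: [0.993, -0.118, -0.0, -0.0]
force: [1.4, 0.5, -0.1]
finger_gap: 0.0367
```

Emit:
step_arm([
  [[-0.03, -0.01, -0.03], 0],
  [[-0.04, -0.01, -0.03], 0],
  [[-0.04, -0.01, -0.02], 0],
  [[-0.04, -0.01, 0], 0],
  [[0, 0, 0], 0],
  [[0, 0, 0], 0],
  [[0, 0, 0], 0],
  [[0, 0, 0], 0],
  [[0, 0, 0], 0],
  [[0, 0, 0], 0],
], hand=80)

```text
time: 13.35
ee_pos: [0.4165, 0.0866, 0.2263]
orientation: [0.993, -0.119, -0.0, -0.0]
force: [0.8, -0.5, -0.5]
finger_gap: 0.0733
```

Run:
```python
from seg import *
c=wcap('w4');print(c['ee'],c['or'])
```

```text
[0.41649061 0.08657296 0.2263193 ] [ 9.92928328e-01 -1.18714912e-01 -3.24992721e-04 -1.45120781e-05]
```

View pics/w4.png

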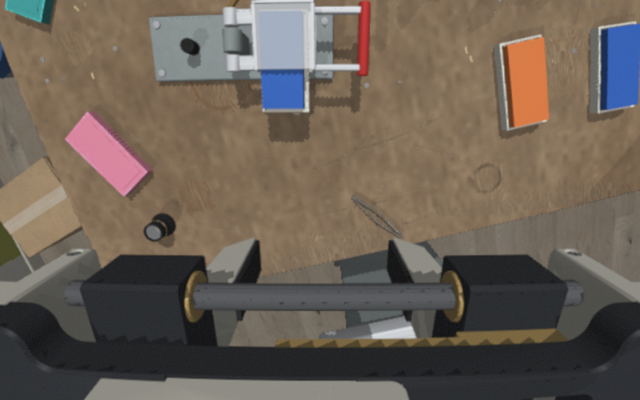

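Run:
```python
from seg import *
c=load('w4');P=pts(c,wT(c));hsv=cv2.cvtColor(c['image'],cv2.COLOR_RGB2HSV)
H,S,V=[hsv[...,i].astype(int) for i in range(3)]
W=np.zeros(H.shape,bool)
def box(x0,y0,x1,y1):
    b=W.copy();b[y0:y1,x0:x1]=1;return b
zr=lambda a,b:(P[...,2]>a)&(P[...,2]<b)
rect(c,P,box(255,55,315,125)&(H>100)&(H<125)&(S>150)&zr(.044,.06),'case base')
rect(c,P,box(250,55,325,125)&zr(.03,.06),'case all')
rect(c,P,box(340,0,380,85)&((H<8)|(H>172))&(S>150)&zr(.02,.06),'bar')
rect(c,P,box(480,20,560,140)&(H<15)&(S>170)&zr(.015,.03),'orange')
cv2.imwrite('pics/w4a.png',cv2.resize(c['image'][0:130,220:390,::-1],None,fx=4.5,fy=4.5,interpolation=cv2.INTER_CUBIC))
for u,v in [(285,92),(285,108),(309,90),(260,105)]:print(P[v,u].round(4))
c=load('w1');P=pts(c,wT(c));hsv=cv2.cvtColor(c['image'],cv2.COLOR_RGB2HSV)
H,S,V=[hsv[...,i].astype(int) for i in range(3)]
rect(c,P,box(530,70,600,160)&(H>100)&(H<125)&(S>150)&zr(.018,.026),'blue')
rect(c,P,box(455,85,525,180)&(H<15)&(S>170)&(V>150)&zr(.018,.026),'orange')
```

```text
case base px [262, 70, 42, 38, 1505] z 0.0523 ctr [522.9 105.9] wh [42.5 36.7] ang 76.1 mean [522.7 105.6]
case all px [250, 55, 75, 58, 3020] z 0.0525 ctr [526.9  99.5] wh [77.6 57.7] ang 78.7 mean [529.4 101.3]
bar px [357, 1, 13, 75, 743] z 0.0491 ctr [550.4  13.7] wh [11.  68.9] ang 76.7 mean [550.8  13.6]
orange px [504, 39, 44, 87, 2417] z 0.0217 ctr [ 468.5 -167.7] wh [90.4 44.4] ang 0.0 mean [ 468.3 -166.8]
[0.5191 0.1039 0.0511]
[0.5035 0.1081 0.0523]
[0.5181 0.0808 0.0007]
[0.5157 0.1428 0.0006]
blue px [555, 83, 30, 68, 1795] z 0.0217 ctr [ 463.6 -286.6] wh [44.7 91.5] ang 88.3 mean [ 464.8 -285.8]
orange px [474, 98, 34, 67, 1755] z 0.0218 ctr [ 469.  -167.2] wh [90.9 42.3] ang 0.2 mean [ 470.5 -167.2]
```

View pics/w4a.png

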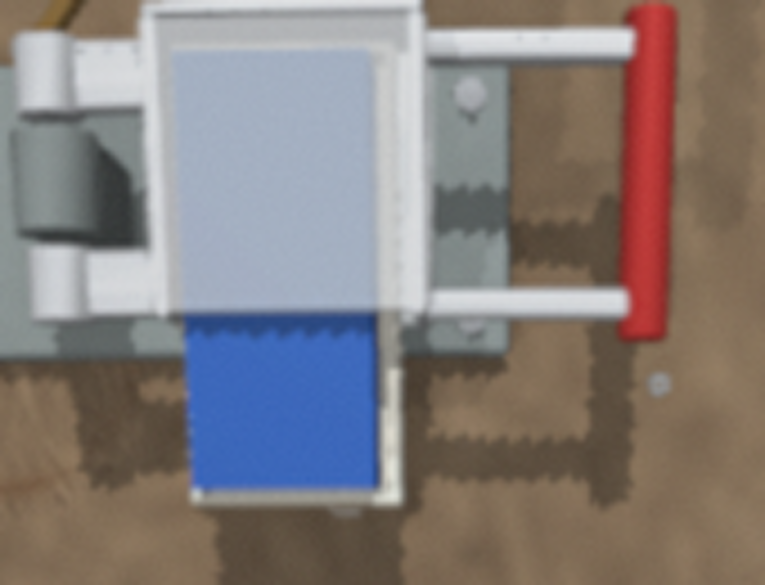

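Emit:
step_arm([
  [[0.02, -0.009, 0], 0],
  [[0.02, -0.009, 0.01], 0],
  [[0.02, -0.009, 0.02], 0],
  [[0.02, -0.009, 0.025], 0],
  [[0.022, -0.008, 0.03], 0],
  [[0, 0, 0.03], 0],
  [[0, 0, 0.02], 0],
  [[0, 0, 0], 0],
  [[0, 0, 0], 0],
  [[0, 0, 0], 0],
])

```text
time: 14.4
ee_pos: [0.5265, 0.1059, 0.0929]
orientation: [0.993, -0.118, 0.001, -0.0]
force: [0.2, -0.7, 0.0]
finger_gap: 0.0734
```

Run:
```python
from seg import *
c=wcap('w5');P=pts(c,wT(c));hsv=cv2.cvtColor(c['image'],cv2.COLOR_RGB2HSV)
H,S,V=[hsv[...,i].astype(int) for i in range(3)]
zr=lambda a,b:(P[...,2]>a)&(P[...,2]<b)
m=(H>100)&(H<125)&(S>150)&zr(.044,.06);m[:,450:]=0
rect(c,P,m,'case base');print(c['ee'],c['or'])
```

```text
case base px [297, 210, 60, 46, 2671] z 0.0523 ctr [521.3 106.2] wh [41.6 35.6] ang 76.4 mean [521.9 106.1]
[0.52653037 0.10591184 0.09289503] [ 9.92963162e-01 -1.18419408e-01  9.34251119e-04 -3.60008036e-04]
```

View pics/w5.png

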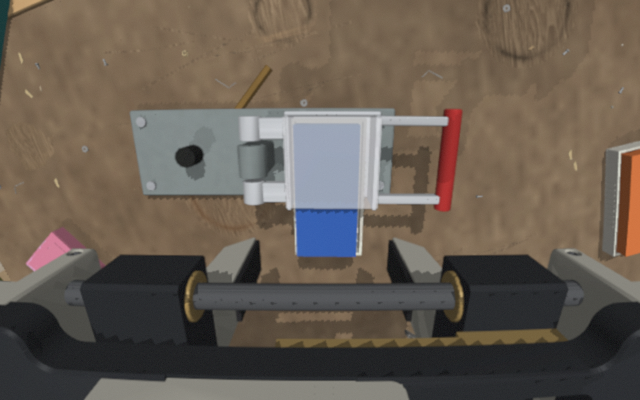

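Emit:
step_arm([
  [[0, 0.0015, 0.01], 0],
  [[0, 0, 0.015], 0],
  [[0, 0, 0.015], 0],
  [[0, 0, 0.015], 0],
  [[0, 0, 0.01], 0],
  [[0, 0, 0.005], 0],
  [[0, 0, 0], 0],
  [[0, 0, 0], 0],
  [[0, 0, 0], 0],
  [[0, 0, 0], 0],
])

```text
time: 15.45
ee_pos: [0.5257, 0.1043, 0.0221]
orientation: [0.993, -0.118, 0.0, -0.0]
force: [0.2, 0.5, 0.9]
finger_gap: 0.0733
```

Emit:
step_arm([
  [[0, 0, 0], 0],
  [[0, 0, 0], 0],
  [[0, 0, 0], 0],
  [[0, 0, 0], 0],
  [[0, 0, 0], 0],
  [[0, 0, 0], 0],
  [[0, 0, 0], 0],
  [[0, 0, 0], 0],
  [[0, 0, 0], 0],
  [[0, 0, 0], 0],
], hand=0, grip_force=18)

```text
time: 16.45
ee_pos: [0.5246, 0.1032, 0.0213]
orientation: [0.993, -0.119, -0.001, 0.001]
force: [-3.7, -3.5, 1.6]
finger_gap: 0.0496
```

Emit:
step_arm([
  [[0, 0, -0.001], 0],
  [[-0.003, 0, 0], 0],
  [[-0.006, 0, 0], 0],
  [[-0.009, 0, 0], 0],
  [[-0.01, 0, 0], 0],
  [[-0.01, 0, 0], 0],
  [[-0.01, 0, 0], 0],
  [[-0.01, 0, 0], 0],
  [[-0.01, 0, 0], 0],
  [[-0.01, 0, 0], 0],
])

```text
time: 17.45
ee_pos: [0.4492, 0.1238, 0.0228]
orientation: [0.993, -0.118, 0.0, -0.001]
force: [-0.4, 1.3, -0.4]
finger_gap: 0.0499
```

Emit:
step_arm([
  [[-0.006, 0, 0], 0],
  [[-0.006, 0, 0], 0],
  [[-0.003, 0, 0], 0],
  [[0, 0, 0], 0],
  [[0, 0, 0], 0],
  [[0, 0, 0], 0],
  [[0, 0, 0], 0],
  [[0, 0, 0], 0],
  [[0, 0, 0], 0],
  [[0, 0, 0], 0],
])

```text
time: 18.45
ee_pos: [0.4349, 0.126, 0.0226]
orientation: [0.993, -0.118, -0.0, 0.0]
force: [-0.6, 0.4, -0.8]
finger_gap: 0.0502
```

Run:
```python
from seg import *
c=wcap('w6');P=pts(c,wT(c));hsv=cv2.cvtColor(c['image'],cv2.COLOR_RGB2HSV)
H,S,V=[hsv[...,i].astype(int) for i in range(3)]
zr=lambda a,b:(P[...,2]>a)&(P[...,2]<b)
m=(H>100)&(H<125)&(S>150)&zr(.04,.065);m[:,450:]=0
mm=rect(c,P,m,'case base');print(c['ee'],c['or'])
p=P[mm];A=np.c_[p[:,:2]-p[:,:2].mean(0),np.ones(len(p))];print(np.linalg.lstsq(A,p[:,2],rcond=None)[0])
```

```text
case base px [271, 129, 103, 155, 14589] z 0.0533 ctr [469.6 119.5] wh [42.6 71.9] ang 75.9 mean [472.8 118.7]
[0.43493185 0.12598437 0.02258558] [ 9.92963674e-01 -1.18419346e-01 -7.21393463e-06  1.78927996e-05]
[-0.00935561 -0.01002166  0.05327525]
```

View pics/w6.png

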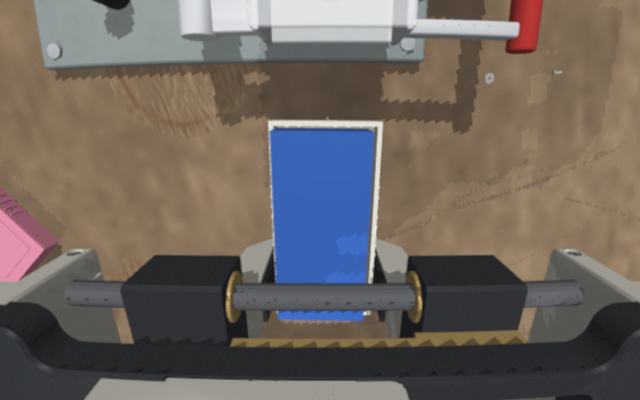

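Emit:
step_arm([
  [[0, 0, -0.015], 0],
  [[0, 0, -0.025], 0],
  [[0, 0.01, -0.03], 0],
  [[0.005, 0.025, -0.03], 0],
  [[0.005, 0.035, -0.02], 0],
  [[0.005, 0.04, -0.01], 0],
  [[0.005, 0.04, 0], 0],
  [[0.005, 0.04, 0], 0],
  [[0.005, 0.04, 0], 0],
  [[0.005, 0.035, 0], 0],
])

```text
time: 19.5
ee_pos: [0.4059, -0.1418, 0.1528]
orientation: [0.993, -0.119, 0.0, 0.0]
force: [1.3, 0.7, -0.7]
finger_gap: 0.0496
```

Emit:
step_arm([
  [[0, 0.02, 0], 0],
  [[0, 0.01, 0], 0],
  [[0, 0, 0], -0.05],
  [[0, 0, 0], -0.06],
  [[0, 0, 0], -0.06],
  [[0, 0, 0], -0.03],
  [[0, 0, 0], 0],
  [[0, 0, 0], 0],
  [[0, 0, 0], 0],
  [[0, 0, 0], 0],
])

```text
time: 20.5
ee_pos: [0.3996, -0.1688, 0.1526]
orientation: [1.0, -0.019, 0.0, 0.0]
force: [0.4, -0.0, 0.5]
finger_gap: 0.0499
```

Run:
```python
from seg import *
c=wcap('w7');P=pts(c,wT(c));hsv=cv2.cvtColor(c['image'],cv2.COLOR_RGB2HSV)
H,S,V=[hsv[...,i].astype(int) for i in range(3)]
zr=lambda a,b:(P[...,2]>a)&(P[...,2]<b)
b=(H>100)&(H<125)&(S>150)
m=b&zr(.016,.028)
mm=rect(c,P,m,'stack');print(c['ee'],c['or'])
mm=rect(c,P,b&zr(.1,.25),'case base')
p=P[mm];q=(p-c['ee'])@R.from_quat(c['or']).as_matrix()
print('tool frame: x',np.percentile(q[:,0],[.5,99.8]),'y',np.percentile(q[:,1],[.5,99.5]),'z',np.median(q[:,2]))
```

```text
stack px [422, 70, 56, 101, 4651] z 0.0218 ctr [ 463.2 -287.4] wh [43.5 91.6] ang 88.2 mean [ 465.  -286.7]
[ 0.39962374 -0.16884096  0.15263206] [ 9.99823116e-01 -1.88078092e-02  2.27279736e-05  3.93374754e-05]
case base px [273, 129, 103, 155, 14633] z 0.1834 ctr [ 435.  -168.9] wh [42.8 72.2] ang 87.4 mean [ 438.4 -169.1]
tool frame: x [0.0003603  0.07142662] y [-0.02212517  0.01973866] z -0.03075903668964195
```

View pics/w7.png

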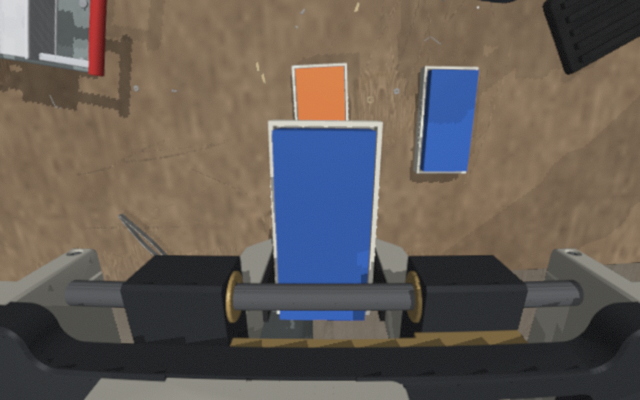

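Emit:
step_arm([
  [[0.006, 0.015, 0], 0],
  [[0.008, 0.025, 0], 0],
  [[0.01, 0.03, 0], 0],
  [[0.01, 0.025, 0], 0],
  [[0.006, 0.015, 0.01], 0],
  [[0.003, 0.0067, 0.02], 0],
  [[0, 0, 0.02], -0.01],
  [[0, 0, 0.02], 0],
  [[0, 0, 0.01], 0],
  [[0, 0, 0], 0],
])

```text
time: 21.55
ee_pos: [0.4374, -0.2874, 0.0714]
orientation: [1.0, -0.014, -0.001, -0.0]
force: [-0.7, 0.2, 0.1]
finger_gap: 0.0499
```

Emit:
step_arm([
  [[0, 0, 0.01], 0],
  [[0, 0, 0.01], 0],
  [[0, 0, 0.008], 0],
  [[0, 0, 0.005], 0],
  [[0, 0, 0], 0],
  [[0, 0, 0], 0],
  [[0, 0, 0], 0],
  [[0, 0, 0], 0],
  [[0, 0, 0], 0],
  [[0, 0, 0], 0],
])

```text
time: 22.55
ee_pos: [0.4383, -0.2872, 0.0398]
orientation: [1.0, -0.014, 0.0, 0.0]
force: [0.2, 0.4, -1.0]
finger_gap: 0.0499
```

Run:
```python
from seg import *
c=wcap('w8');P=pts(c,wT(c));print(c['ee'],c['or'],r.get_state()['force'])
t=cap('top','t8');cv2.imwrite('pics/t8a.png',cv2.resize(t['image'][180:300,320:460,::-1],None,fx=4,fy=4))
t=cap('scene','s8');cv2.imwrite('pics/s8a.png',cv2.resize(t['image'][130:220,330:450,::-1],None,fx=5,fy=5))
```

```text
[ 0.43826163 -0.28723746  0.03977876] [ 9.99906422e-01 -1.36792581e-02  1.24451904e-04  9.92338770e-05] [-0.26184841  0.00937129 -0.60217412]
```

View pics/w8.png

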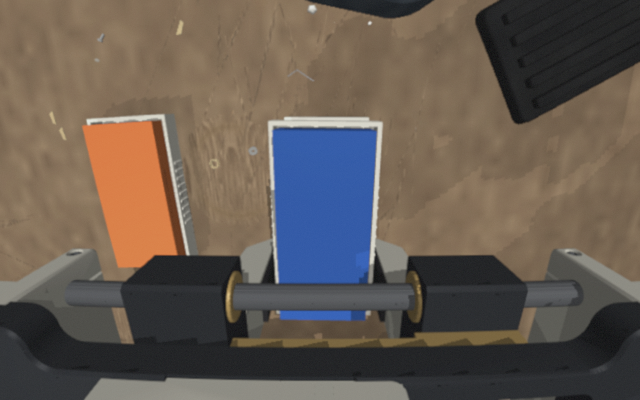

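View pics/s8a.png

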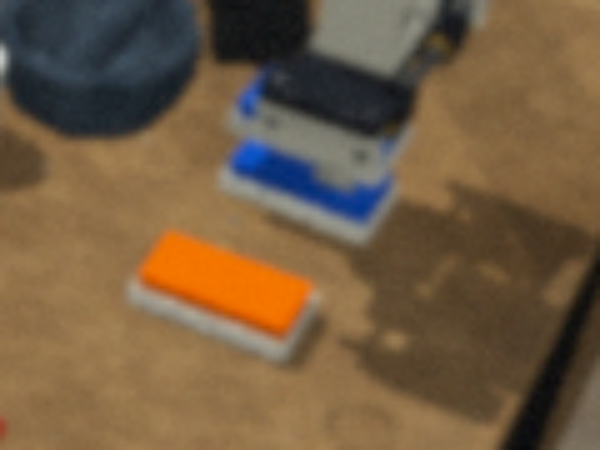

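Emit:
step_arm([
  [[0, 0, 0.006], 0],
  [[0, 0, 0.006], 0],
  [[0, 0, 0.005], 0],
  [[0, 0, 0.003], 0],
  [[0, 0, 0.002], 0],
  [[0, 0, 0.001], 0],
  [[0, 0, 0], 0],
  [[0, 0, 0], 0],
  [[0, 0, 0], 0],
  [[0, 0, 0], 0],
])

```text
time: 23.7
ee_pos: [0.4383, -0.2872, 0.0168]
orientation: [1.0, -0.014, 0.0, 0.0]
force: [0.4, 0.3, -1.4]
finger_gap: 0.0501
```

Emit:
step_arm([
  [[0, 0, 0.001], 0],
  [[0, 0, 0.001], 0],
  [[0, 0, 0.0005], 0],
  [[0, 0, 0], 0],
  [[0, 0, 0], 0],
  [[0, 0, 0], 0],
  [[0, 0, 0], 0],
  [[0, 0, 0], 0],
  [[0, 0, 0], 0],
  [[0, 0, 0], 0],
])

```text
time: 24.7
ee_pos: [0.4382, -0.2872, 0.0141]
orientation: [1.0, -0.014, 0.0, 0.0]
force: [0.8, 1.1, -0.7]
finger_gap: 0.0503
```

Emit:
step_arm([
  [[0, 0, 0.0005], 0],
  [[0, 0, 0], 0],
  [[0, 0, 0], 0],
  [[0, 0, 0], 0],
  [[0, 0, 0.0005], 0],
  [[0, 0, 0], 0],
  [[0, 0, 0], 0],
  [[0, 0, 0], 0],
  [[0, 0, 0], 0],
  [[0, 0, 0], 0],
])

```text
time: 25.7
ee_pos: [0.4382, -0.2872, 0.0134]
orientation: [1.0, -0.014, 0.0, 0.0]
force: [-1.8, 0.8, 6.1]
finger_gap: 0.0496
```

Emit:
step_arm([
  [[0, 0, 0], 0],
  [[0, 0, 0], 0],
  [[0, 0, 0], 0],
  [[0, 0, 0], 0],
  [[0, 0, 0], 0],
  [[0, 0, 0], 0],
  [[0, 0, 0], 0],
  [[0, 0, 0], 0],
  [[0, 0, 0], 0],
  [[0, 0, 0], 0],
], hand=75)

```text
time: 26.7
ee_pos: [0.4382, -0.2872, 0.0131]
orientation: [1.0, -0.014, 0.0, 0.0]
force: [-0.2, -0.3, -0.9]
finger_gap: 0.0688
```

Emit:
step_arm([
  [[0, 0, -0.005], 0],
  [[0, 0, -0.015], 0],
  [[0, 0, -0.025], 0],
  [[0, 0, -0.03], 0],
  [[0, 0, -0.03], 0],
  [[-0.02, 0, -0.03], 0],
  [[-0.02, 0, -0.03], 0],
  [[-0.01, 0, 0], 0],
  [[0, 0, 0], 0],
  [[0, 0, 0], 0],
])

```text
time: 27.7
ee_pos: [0.3881, -0.2856, 0.1776]
orientation: [1.0, -0.014, -0.0, -0.0]
force: [-0.0, -0.5, -0.3]
finger_gap: 0.0688
```

Run:
```python
from seg import *
c=wcap('w9');P=pts(c,wT(c));hsv=cv2.cvtColor(c['image'],cv2.COLOR_RGB2HSV)
H,S,V=[hsv[...,i].astype(int) for i in range(3)]
zr=lambda a,b:(P[...,2]>a)&(P[...,2]<b)
b=(H>100)&(H<125)&(S>150)
mm=rect(c,P,b&zr(.035,.055),'case')
p=P[mm];A=np.c_[p[:,:2]-p[:,:2].mean(0),np.ones(len(p))];print(np.linalg.lstsq(A,p[:,2],rcond=None)[0])
rect(c,P,(H<15)&(S>170)&zr(.015,.03),'orange')
s=r.get_state();print(s['time'],s['ee_pos'],s['force'],s['finger_gap'])
t=cap('scene','s9');cv2.imwrite('pics/s9a.png',cv2.resize(t['image'][130:220,330:450,::-1],None,fx=5,fy=5))
```

```text
case px [302, 61, 46, 102, 4539] z 0.0439 ctr [ 462.9 -287.2] wh [41.7 91.5] ang 87.3 mean [ 464.7 -286.8]
[-4.44936457e-04  4.08301741e-05  4.39134753e-02]
orange px [180, 63, 54, 95, 2747] z 0.022 ctr [ 468.5 -169. ] wh [90.5 43. ] ang 0.4 mean [ 469.  -168.8]
27.75 [ 0.38836655 -0.28542321  0.17732851] [-0.21700608  0.43766889 -0.26244289] 0.06882766444908416
```

View pics/w9.png

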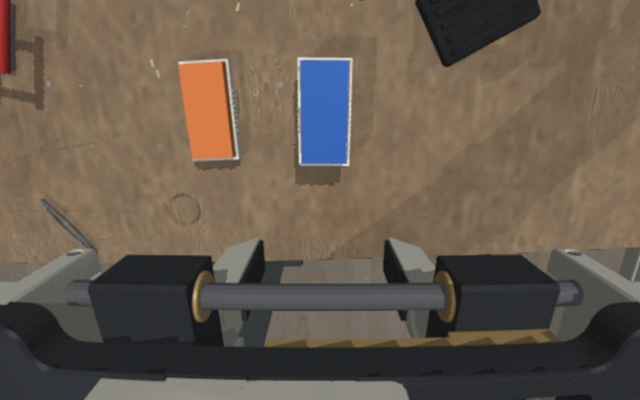

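View pics/s9a.png

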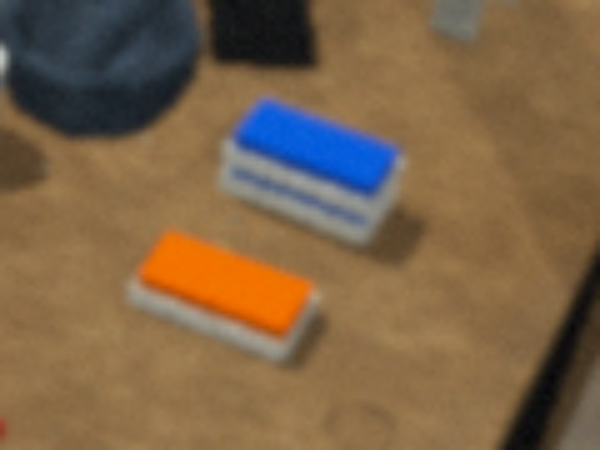

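The case is stacked squarely and level, with its top at 44 mm, and the gripper is clear. I'm handing it in.

Run:
```python
from station import r
print(r.job_done())
```

```text
the job is handed in; nothing more can be done
None
```

The job is done and handed in at about 28 s of the 59 s allowed; the hand-in reported no verdict. I gripped the red bar and swung the fork fully over. I then drew the case out by its overhanging end and lowered it lid down onto the blue case. The touch-down reading was about 6 N, and I released and backed the arm off.

**Fork:** After the swing the bar sat at about hinge height, so the fork was fully over. The case lay in it base up.

**Stack:**

| Check | Last reading | Limit |
|---|---|---|
| Centre offset from the blue case, from above | about 1 mm (blue case as measured before placing) | 15 mm |
| Long-side angle | about 1° | 11° |
| Tilt | under 0.1° | 10° |
| Top height | 43.9 mm (case centre about 33 mm) | centre 28–38 mm |

**Other items:** The orange case read within 2 mm of its first measurement, which is about the camera's accuracy. The blue case was hidden under the stack at the end, so I could not measure it directly. The last pictures show it squarely under the case, and the gripper touches nothing.

No check failed. At the start of the swing my arc was a few millimetres too tight, giving about 12 N of side load; I corrected it during the swing.

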